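# Hang the slide carrier on the drip stand

### The job

Pick up the slide carrier and hang it on the headed pin of the drip stand to drain: slide the sideways slot of its steel hanger plate over the pin, under the hood, until the pin sits in the notch at the slot's closed end. Leave it hanging freely, upright and still, clear of the tray, and leave the bottles, the timer and the marker where they are.

Things in the scene. Friction and masses are not known exactly. Their poses are not given: they have to be found in the camera images.
- carrier: Slide carrier, 0.2 kg, standing: green basket of glass slides, 84 x 44 x 34 mm (x, y, z; slides reach z 44), under an upright steel hanger plate 5 mm thick in its x-z plane at y = 0. Origin: centre of the underside, z up. Stem x -22 to 22 up to the plate's head, which spans x -58 to 56, z 106 to 153. In the head is a level slot, open at the +x edge (see the points).
- seat (a point): Notch at the slot's closed end, carrier (0, 0, 139 mm): the pin's middle lies here when it hangs. The slot spans z 126 to 139, from x = -5 (closed end) to +x. The notch is in its upper face: x -5 to 5, up to z 143. Jaw below the slot ends at x = 38. Axes as the carrier's.
- lip_tip (a point): Tip of the lip above the slot, carrier (56, 0, 139 mm), its lower edge. The lip (z 139 to 153) reaches 18 mm farther than the jaw below, so it can be lowered on the pin alone and the pin felt with it.
- grip_pad (a point): Middle of the gripping place, carrier (-40, 0, 135 mm): solid plate 5 mm thick with green pads (x -56 to -28, z 112 to 150) on both faces; fingers close along the carrier's y. Axes as the carrier's.
- stand: Drip stand, fixed: white base, x -75 to 108, y -60 to 60, 8 mm high, tray rim 14 mm high. Origin: on the table under the middle of the pin; x points from the open front (toward robot and right) to the post. Pin: 8 mm thick, level, along y, an 18 mm wide flange at each end, free between y -9 and 9. The carrier goes on from the front, its x along the stand's x.
- post_foot (a point): Foot of the steel post (22 mm thick, 340 mm high), stand (96, 30, 8 mm). On it a carriage with pin and hood is clamped (holds over 25 N) at a height that varies and is NOT reported: pin centre 190 to 220 mm above the table; look or feel. An arm at y 13 to 19, 24 mm high, x -10 to 78, carries the pin; the collar on the post has its front at x = 78.
- front_edge (a point): On the table at stand (-29, 0, 0), under the front edge of the clear, blue-edged hood on the carriage. The hood spans stand x -29 to 116, y -47 to 52; underside 68 mm, top 76 mm above the pin's centre. A gripper pointing straight down would strike it; one leaning 30 to 50 degrees back toward the stand's -x passes. The tall cloth-covered microscope on the right is solid.
- dye_bottle: Small brown bottle, 42 mm across, 92 mm high; origin under its centre. Leave alone.
- buffer_bottle: White bottle with a blue cap, 46 mm across, 98 mm high; origin under its centre. Leave alone.
- timer: White timer, 62 x 62 x 20 mm, lying; origin under its centre. Leave alone.
- marker: Marker, 14 x 131 x 16 mm, lying along its y; origin under its centre. Leave alone.

How it is judged:
By the outcome, as a careful person would: the job done as asked, in the order asked, and still so for the second after the job is handed in, with the robot touching nothing.
It also fails if it takes over 42 s, if anything falls off the work surface, if the arm or the gripper's body presses on something with over 40 N, if the wrist force passes 120 N, or if a joint passes its speed limit or range.

### The arm

A 7-joint arm with a two-finger parallel gripper is mounted at the origin on a cart in front of the work surface, level with it; the furniture and walls round the work are solid. World frame = base frame: x ahead of the robot, y to its left, z up, the work surface at z = 0. Lengths are in mm, angles in degrees, forces in N, time in s.
With the tool pointing down it reaches from about 425 to 950 mm from the base axis. Payload 16.7 kg.
Tool frame: the origin (TCP) lies on the centre line of the jaws, within the pads' length; the fingertips stand 14 mm ahead of it and the grasp point (between the pads) lies 5 mm behind it; y points along the fingers, z is the direction in which the jaws open and shut, and the axes are right-handed (so a half turn about y gives the same grasp; the last joint's range is limited). The gripper opens to 94 mm and grips with 3 to 60 N. Pads are 16 mm wide; open, the fingers measure 119 mm over their backs; the gripper's body (75 mm by 177 mm) begins 78 mm behind the grasp point.
Start: joints at [65.747, 24.414, 4.234, 92.017, -1.954, 63.644, -3.845], TCP at [182.484, -649.827, 219.467] pointing down, gripper open.
Joint ranges: [-163.25, 163.25], [-28.42, 122.38], [-70.27, 78.77], [12.13, 141.07], [-58.53, 238.53], [9.26, 117.41], [-156.51, 156.51]. Speed limits (degrees/s): [108.29, 108.29, 136.94, 136.94, 172.46, 172.46, 172.46].

### API

Orientations are given as [roll, pitch, yaw] about the fixed x, y, z axes, in that order (R = Rz(yaw) Ry(pitch) Rx(roll)).
In Python, from workcell import r gives the robot as it stands. The module is installed in compiled form; this text tells all that it offers.
- The arm moves only by the shell command python3 -m handwheel 'ROWS'. ROWS is JSON, a list that holds one entry, the list of rows, each a list of 7 numbers: the turn, a rotation vector about the tool's x, y, z in rad, then the shift along the tool's x, y, z in m, then the closure, from 0 (fully open) to 1 (shut). A call has exactly 10 rows; each row shifts and turns the pose as measured when the row begins, along the tool's axes as they then stand; what a row does not reach is not made up. A row lasts 1/10 s, in which the tool goes at most 50 mm and 8.59 degrees, less where a joint would pass 70% of its speed; a pose out of reach is approached as far as the arm can. A call is refused whole if a number of a shift passes 0.05 or a number of a turn 0.15, either way. A call with a gripper value outside its range is refused whole. The fingers move at their own pace and stop on an object; the grip force is fixed at half the most. Time passes only in rows, so rows that do not move let the fingers close, or fill a call up. It gives the time, the measured TCP pose, the force and the opening at its end, in the units of the state.
- r.get_state(): the state, without advancing time (a new reading comes with each control period).
- r.camera(name): name is "side" or "top"; returns the picture (420x560x3 uint8, red, green, blue); there is no depth.
- r.camera_model(name): a dict with "fov_y" (degrees; the focal length in pixels is half the picture's height over the tangent of half this angle, whatever the lens; pixels are square), "cx", "cy" (the principal point, pixels), "D" ([k1, k2, p1, p2, k3] as OpenCV has them; the pictures are not rectified), "position" and "orientation" of the camera in the world. Camera axes: x right, y up, looking along -z (the intrinsics and any distortion apply to the point x, -y, -z); pixel columns grow to the right and rows downward; lengths in mm; the calibration is good to about 2 mm. A picture is of the moment at which its call begins. camera_model takes no time and is no camera call.
- r.sign_off(): hands the job in, once; it reports no verdict.
The state is a dict: "clock": time; "q": joint angles; "joint_velocities": joint speeds; "joint_torque": joint torques, N m; "tool_pos": TCP position; "orientation": TCP orientation; "force": force on the tool from outside, world axes, zero at the start; "wrist_torque": the same for the moment, N m; "opening": opening from 0.0 (shut) to 1.0 (fully open).
Only numpy, scipy, OpenCV 4.12 (cv2) and the standard library are available. Lean on these libraries where they do the work, as an engineer would, in place of code of your own. Each camera call takes 0.05 s, during which the arm holds its last target.

## Working session

There is one attempt and no reset: what is moved stays moved. The work goes in short steps, Python scripts to look and compute and a shell command to move; the robot and the scene stay as the last step left them, time stands still between calls to the robot, and variables do not carry over. Pictures are saved under pics/ and viewed, and the job is handed in when it is done.

```bash
mkdir -p pics; ls
python3 - <<'E'
from workcell import r
import cv2
for n in("side","top"):
    print(n,r.camera_model(n)); cv2.imwrite(f"pics/{n}0.png",r.camera(n)[:,:,::-1])
s=r.get_state(); print(s)
E
```

```text
pics
side {'fov_y': 56.10818910467917, 'cx': 281.27428280840195, 'cy': 212.49782611675965, 'D': array([-0.05023172,  0.        ,  0.        ,  0.        ,  0.        ]), 'position': array([ 528.8277461 , -794.03911983,  908.37317707]), 'orientation': array([39.31539647, -0.61471847,  5.1079912 ])}
top {'fov_y': 54.878141643230116, 'cx': 276.7415860720676, 'cy': 210.8735458285861, 'D': array([-0.11807757,  0.        ,  0.        ,  0.        ,  0.        ]), 'position': array([ 330.79778839, -236.55918227,  960.72791929]), 'orientation': array([ 1.23138044e+01, -4.15977081e-02, -6.23354712e+01])}
{'clock': 0.1, 'q': array([65.74576631, 24.44670877,  4.23046007, 92.04891027, -1.95290007,
       63.64271085, -3.8441864 ]), 'joint_velocities': array([-0.03622879, -0.02471683, -0.0058153 , -0.10599296, -0.05481486,
       -0.02008499, -0.15704038]), 'joint_torque': array([ 1.16819903e-02, -9.37448716e+01,  3.67734432e+00, -4.55037153e+01,
       -4.87904018e-02,  1.66585331e-02,  5.25985263e-05]), 'tool_pos': array([ 182.4014343 , -649.49133022,  218.83504997]), 'orientation': array([-9.00660207e+01, -5.06900185e-03, -1.64311649e+02]), 'force': array([ 0.35023855,  0.14543514, -0.56095179]), 'wrist_torque': array([ 0.01297933, -0.07113633, -0.03869241]), 'opening': 1.0047624612635078}
```

View pics/side0.png

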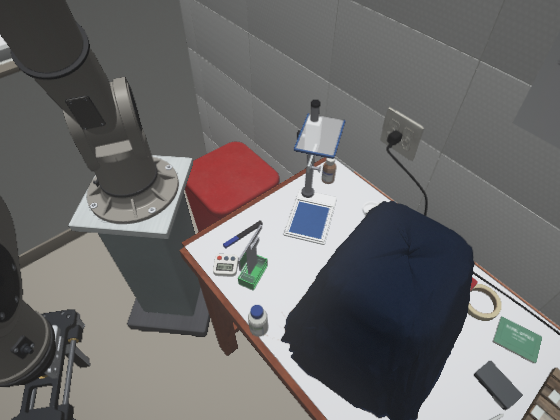

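View pics/top0.png

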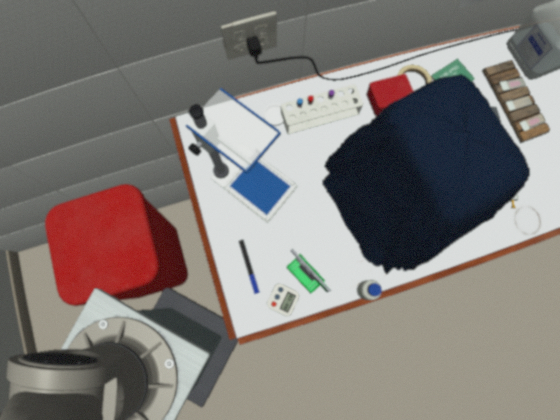

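The side view shows the carrier (green, about 253,265), timer (225,264), marker (243,235), buffer bottle (258,318), and the stand with its tray at (310,218) and hood at (320,135). The top view shows the carrier at (307,270), tray at (265,185) and hood at (235,128). I'll zoom in next and set up helpers.

```bash
cat > h.py <<'E'
import numpy as np,cv2
from scipy.spatial.transform import Rotation as Ro
from workcell import r
M={n:r.camera_model(n) for n in("side","top")}
def K(m):
    f=210/np.tan(np.radians(m["fov_y"]/2)); return np.array([[f,0,m["cx"]],[0,f,m["cy"]],[0,0,1.]])
def Rc(m): return Ro.from_euler('xyz',m["orientation"],degrees=True).as_matrix()@np.diag([1,-1,-1])
def ray(n,px):
    m=M[n]; u=cv2.undistortPoints(np.array(px,float).reshape(-1,1,2),K(m),m["D"])[:,0]
    d=np.c_[u,np.ones(len(u))]@Rc(m).T; return m["position"],d/np.linalg.norm(d,axis=1)[:,None]
def onz(n,px,z):
    p,d=ray(n,px); return p+d*((z-p[2])/d[:,2])[:,None]
def tri(a,b):
    p,d=ray("side",[a]);q,e=ray("top",[b]);d=d[0];e=e[0]
    s=np.linalg.lstsq(np.c_[d,-e],q-p,rcond=None)[0]
    A=p+d*s[0];B=q+e*s[1];return (A+B)/2,np.linalg.norm(A-B)
def proj(n,P):
    m=M[n];R=Rc(m);return cv2.projectPoints(np.array(P,float).reshape(-1,1,3),cv2.Rodrigues(R.T)[0],-R.T@m["position"],K(m),m["D"])[0][:,0]
def crop(img,x,y,w,h,s,name):
    cv2.imwrite("pics/"+name,cv2.resize(img[y:y+h,x:x+w,::-1],None,fx=s,fy=s,interpolation=cv2.INTER_CUBIC))
E
python3 - <<'E'
from h import *
a=cv2.imread("pics/side0.png")[:,:,::-1];b=cv2.imread("pics/top0.png")[:,:,::-1]
crop(a,200,210,90,70,8,"s1.png");crop(a,270,90,90,75,8,"s2.png")
crop(b,230,230,100,75,8,"t1.png");crop(b,170,80,130,110,5,"t2.png");crop(a,270,160,90,90,6,"s3.png")
E
```

```text
(no output)
```

View pics/s1.png

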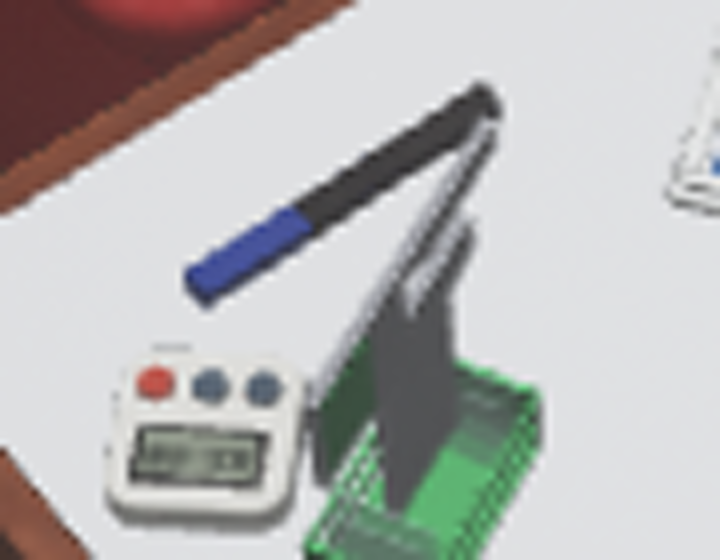

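View pics/s2.png

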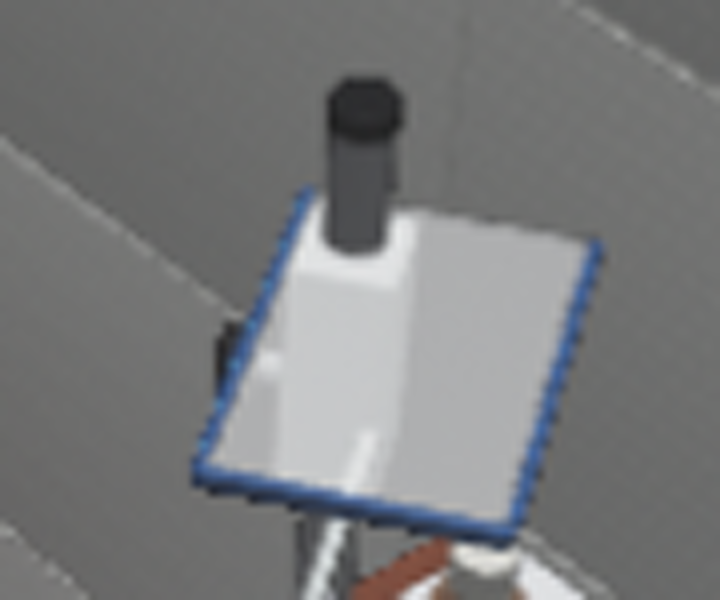

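View pics/t1.png

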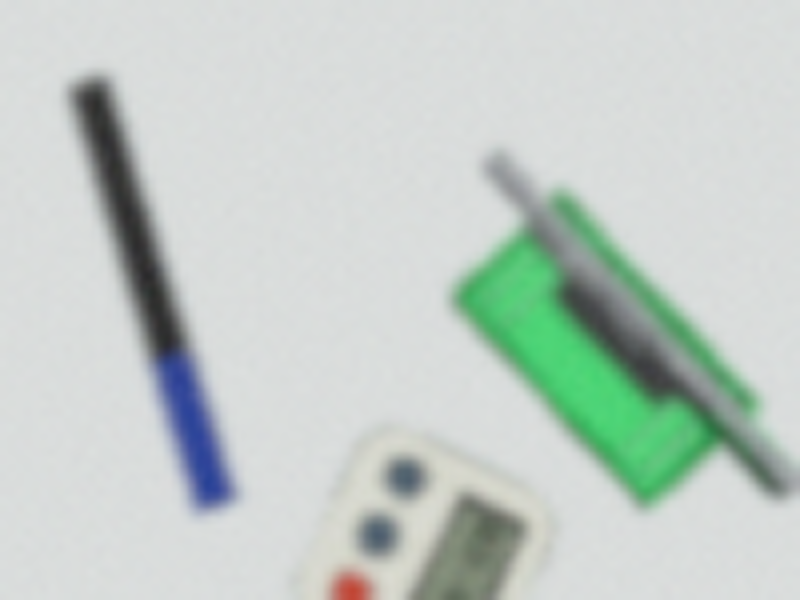

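View pics/t2.png

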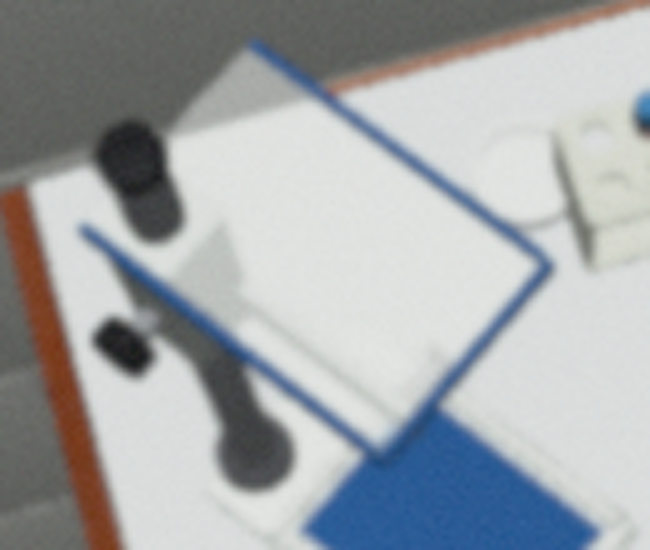

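View pics/s3.png

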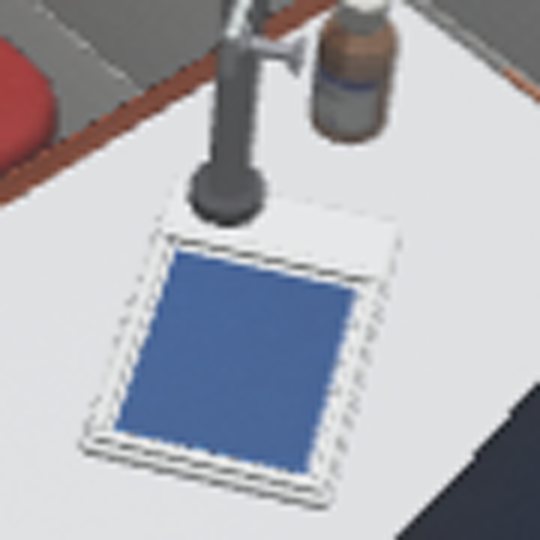

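Run:
```python
from h import *
np.set_printoptions(precision=1,suppress=True)
for nm,a,b in [("FL",(295,149.6),(246,171.5)),("FR",(334.4,157),(279.8,133)),("BR",(345,120.3),(221,88.8)),("BL",(308.3,113.6),(186.4,126)),
 ("lip",(261.3,225),(291.7,249.7)),("tail",(239.4,260),(328.5,291)),("posttop",(315.5,103),(196.3,111.5))]:
    print(nm,*tri(a,b))
b=np.array([(163,185),(398,228),(330,505),(82,445)])/6+[270,160]
print("base side z~8",onz("side",b,8)); print("tray blue side",onz("side",np.array([(175,250),(357,290),(307,472),(115,430)])/6+[270,160],9))
g=np.array([(563,190),(757,405),(648,505),(457,297)])/8+230
print("basket top z34",onz("top",g,34))
print("head ends z153",onz("top",[(291.7,249.7),(328.5,291)],153), onz("side",[(261.3,225),(239.4,260)],153))
print("marker top",onz("top",np.array([(90,80),(215,505)])/8+230,10))
a=cv2.imread("pics/top0.png");s=cv2.imread("pics/side0.png")
m=cv2.inRange(a,(50,130,30),(140,255,110));c=max(cv2.findContours(m,0,2)[0],key=cv2.contourArea);print(cv2.minAreaRect(c))
```

```text
FL [502.8 -86.1 279.4] 4.693680241172184
FR [ 595.4 -105.2  281.4] 6.288549470364571
BR [622.3  32.4 284.1] 5.431001958148974
BL [528.   51.4 283.6] 4.98710463679319
lip [ 434.  -217.7  147.6] 5.70931184753447
tail [ 395.4 -320.4  144.8] 7.178195499670563
posttop [544.   28.8 333.3] 4.1401933787965035
base side z~8 [[ 514.    32.4    8. ]
 [ 635.1   14.7    8. ]
 [ 603.8 -160.1    8. ]
 [ 486.6 -136.9    8. ]]
tray blue side [[ 522.9  -12.1    9. ]
 [ 614.6  -29.5    9. ]
 [ 592.6 -143.1    9. ]
 [ 501.4 -127.4    9. ]]
basket top z34 [[ 446.2 -238.1   34. ]
 [ 417.1 -314.9   34. ]
 [ 377.8 -300.    34. ]
 [ 404.9 -225.2   34. ]]
head ends z153 [[ 430.6 -218.8  153. ]
 [ 391.4 -320.7  153. ]] [[ 437.3 -220.7  153. ]
 [ 400.2 -324.3  153. ]]
marker top [[ 413.2  -99.1   10. ]
 [ 320.9 -190.6   10. ]]
((303.1365966796875, 275.744873046875), (36.410545349121094, 12.425821304321289), 47.60256576538086)
```

Run:
```python
from h import *
np.set_printoptions(precision=1,suppress=True)
a=cv2.imread("pics/side0.png");b=cv2.imread("pics/top0.png")
for n,im in(("side",a),("top",b)):
    hsv=cv2.cvtColor(im,cv2.COLOR_BGR2HSV)
    m=cv2.inRange(hsv,(100,120,60),(130,255,255))
    for c in cv2.findContours(m,0,2)[0]:
        A=cv2.contourArea(c)
        if A>25:
            q=cv2.approxPolyDP(c,2.5,True)[:,0]; M0=cv2.moments(c); cc=(M0['m10']/M0['m00'],M0['m01']/M0['m00']); print(n,A,cc,onz(n,[cc],10),"\n",q.tolist()) if A<8000 else 0
    m=cv2.inRange(hsv,(50,80,40),(80,255,255))
    for c in cv2.findContours(m,0,2)[0]:
        if cv2.contourArea(c)>60: q=cv2.approxPolyDP(c,2,True)[:,0];print(n,"green",cv2.contourArea(c),q.tolist())
    m=cv2.inRange(hsv,(0,150,120),(8,255,255))+cv2.inRange(hsv,(172,150,120),(180,255,255))
    for c in cv2.findContours(m,0,2)[0]:
        if cv2.contourArea(c)>5:
            cc=cv2.minAreaRect(c)[0]; print(n,"red",cc,cv2.contourArea(c),onz(n,[cc],20))
```

```text
side 83.0 (256.1686746987952, 310.2128514056225) [[ 439.2 -375.1   10. ]] 
 [[253, 306], [252, 314], [259, 315], [261, 308]]
side 38.0 (230.47368421052633, 240.7938596491228) [[ 341.3 -175.5   10. ]] 
 [[238, 238], [235, 236], [223, 244]]
side 885.5 (308.8552606813476, 219.7400715226802) [[555.1 -79.6  10. ]] 
 [[299, 202], [290, 231], [319, 237], [327, 208]]
side green 292.0 [[504, 323], [500, 337], [532, 354], [536, 340], [527, 340], [525, 345], [510, 336], [511, 331], [504, 327]]
side green 194.0 [[266, 259], [264, 258], [266, 259], [262, 266], [257, 264], [249, 276], [245, 269], [245, 274], [254, 279], [252, 283], [239, 276], [238, 278], [251, 283], [253, 288], [266, 266]]
side red (473.0, 282.5) 19.5 [[ 988.8 -253.4   20. ]]
side red (228.93582153320312, 174.3484649658203) 3641.0 [[294.9  70.7  20. ]]
top 86.0 (374.16085271317826, 289.30426356589146) [[ 454.6 -429.2   10. ]] 
 [[371, 285], [369, 292], [377, 294], [379, 287]]
top 42.5 (253.6392156862745, 283.0078431372549) [[ 337.9 -172.9   10. ]] 
 [[251, 274], [256, 292]]
top 1478.5 (259.9494983654605, 186.32792244391837) [[550.2 -76.1  10. ]] 
 [[256, 160], [232, 186], [267, 212], [288, 186]]
top 27.0 (205.1851851851852, 140.53703703703704) [[591.9 103.1  10. ]] 
 [[193, 131], [219, 151]]
top green 381.0 [[295, 259], [287, 267], [311, 292], [320, 283], [311, 279]]
top green 194.0 [[472, 79], [457, 60], [433, 75], [436, 79], [456, 64], [459, 67], [453, 71], [456, 72], [455, 75], [462, 74]]
top red (99.82353210449219, 244.29412841796875) 9719.5 [[243.6 195.5  20. ]]
top red (310.5, 98.5) 7.0 [[814.2 -81.6  20. ]]
top red (390.90380859375, 89.48075866699219) 786.5 [[ 938. -255.   20.]]
```

Run:
```python
from h import *
np.set_printoptions(precision=1,suppress=True)
a=cv2.imread("pics/side0.png")[:,:,::-1];b=cv2.imread("pics/top0.png")[:,:,::-1]
crop(a,295,140,40,35,16,"s4.png");crop(b,225,135,50,45,14,"t4.png")
print(onz("side",[(307.8,193.5)],8))
for z in(190,200,205,210,215,220): print(z,onz("side",[(314.2,167.8)],z),proj("top",[[556,-71,z]]),proj("side",[[556,-71,z]]))
```

```text
[[547.4  24.6   8. ]]
190 [[556.1 -49.1 190. ]] [[255.6 158.4]] [[313.9 173.7]]
200 [[555.7 -59.5 200. ]] [[255.3 156.7]] [[314.2 171. ]]
205 [[555.5 -64.7 205. ]] [[255.2 155.8]] [[314.3 169.6]]
210 [[555.3 -69.9 210. ]] [[255.  154.9]] [[314.5 168.1]]
215 [[555.1 -75.  215. ]] [[254.9 154. ]] [[314.6 166.7]]
220 [[554.9 -80.2 220. ]] [[254.8 153.1]] [[314.8 165.3]]
```

View pics/s4.png

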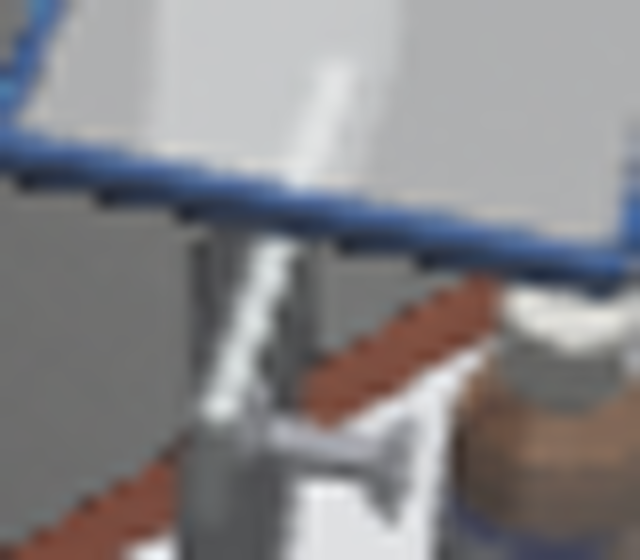

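View pics/t4.png

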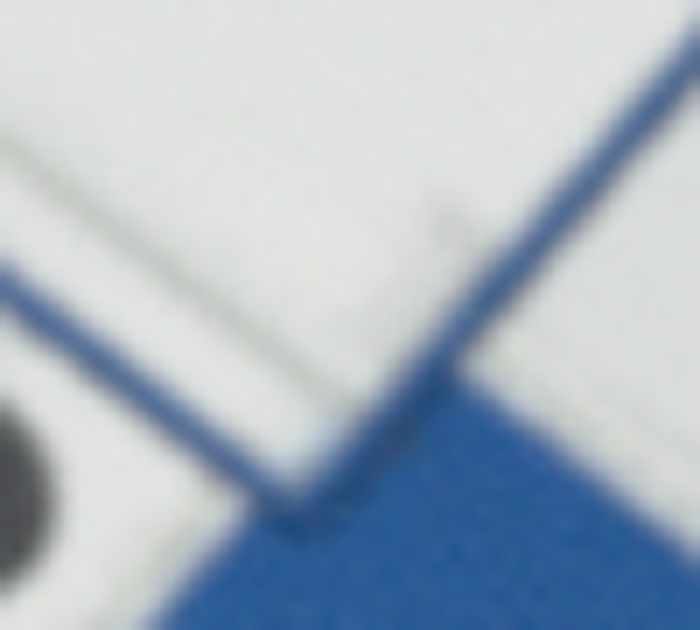

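```bash
cat >> h.py <<'E'
np.set_printoptions(precision=3,suppress=True)
def pose():
    s=r.get_state();return s,np.array(s["tool_pos"]),Ro.from_euler('xyz',s["orientation"],degrees=True)
def target(yaw,lean):
    """tool rotation for carrier yaw, lean (deg)"""
    c,l=np.radians(yaw),np.radians(lean)
    xc=np.array([np.cos(c),np.sin(c),0]);z=-np.array([-np.sin(c),np.cos(c),0])
    y=np.sin(l)*xc-np.cos(l)*np.array([0,0,1.]);return Ro.from_matrix(np.c_[np.cross(y,z),y,z])
def plan(T,Rt,n):
    s,p,R=pose();rv=(R.inv()*Rt).as_rotvec();print("clock",s["clock"],"rotvec/row",rv/n,"total deg",np.degrees(rv))
    for i in range(n):
        print(i,(R*Ro.from_rotvec(rv*i/n)).inv().apply((T-p)/n)/1000)
def cpose(p,R,off=5):
    """carrier origin from the TCP if gripped at grip_pad"""
    y=R.as_matrix()[:,1];z=R.as_matrix()[:,2]
    yaw=np.degrees(np.arctan2(z[0],-z[1]))
    return yaw,np.degrees(np.arctan2(np.hypot(y[0],y[1]),-y[2]))
E
python3 - <<'E'
from h import *
print("micro side z0",onz("side",[(287,335),(300,290),(316,250)],0)[:,:2],"top z0,z200",onz("top",[(325,182),(335,220),(355,255),(388,271)],0)[:,:2],onz("top",[(325,182),(335,220),(355,255),(388,271)],200)[:,:2])
print("bottle cap",tri((257,310),(374,289)))
f=np.array([400,-308,135.]);Rt=target(69.7,40);y=Rt.as_matrix()[:,1]
T=f+5*y-y*70+[0,0,30]
print(T);plan(T,Rt,10)
E
```

```text
micro side z0 [[ 519.509 -426.951]
 [ 543.186 -304.137]
 [ 579.977 -176.493]] top z0,z200 [[ 637.155 -211.646]
 [ 562.427 -275.481]
 [ 508.128 -355.462]
 [ 510.109 -442.652]] [[ 573.379 -216.832]
 [ 514.207 -267.379]
 [ 471.212 -330.71 ]
 [ 472.78  -399.748]]
bottle cap (array([ 446.799, -411.993,   88.876]), np.float64(4.362808452451724))
[ 385.505 -347.186  214.793]
clock 0.1 rotvec/row [-0.033 -0.09   0.064] total deg [-18.769 -51.755  36.92 ]
0 [-0.028  0.    -0.024]
1 [-0.03   0.003 -0.021]
2 [-0.031  0.006 -0.018]
3 [-0.032  0.008 -0.015]
4 [-0.033  0.011 -0.012]
5 [-0.033  0.013 -0.008]
6 [-0.033  0.016 -0.005]
7 [-0.032  0.018 -0.001]
8 [-0.031  0.02   0.002]
9 [-0.029  0.021  0.005]
```

Run:
```python
from h import *
a=cv2.imread("pics/side0.png")[:,:,::-1];b=cv2.imread("pics/top0.png")[:,:,::-1]
e=lambda x:np.clip(x.astype(float)*3,0,255).astype(np.uint8)
crop(e(a),270,190,220,225,2.6,"s5.png");crop(e(b),310,65,230,215,2.7,"t5.png")
```

```text
(no output)
```

View pics/s5.png

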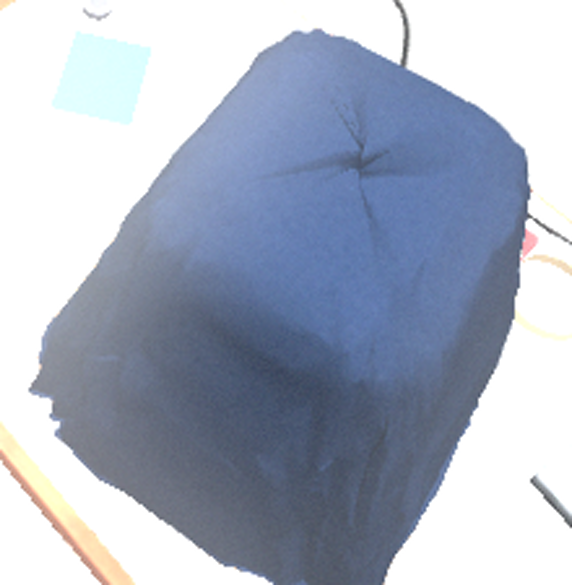

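View pics/t5.png

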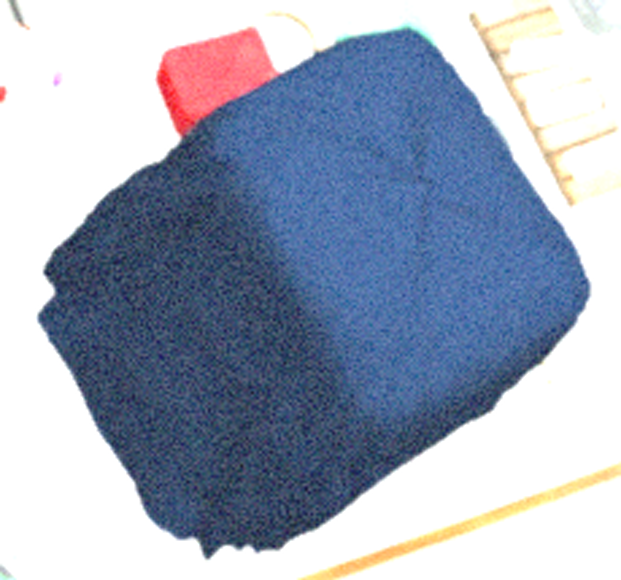

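Run:
```python
from h import *
print(tri((408.5,251.5),(465.6,131.7)))
print(tri((382,208),(389.6,117)),tri((340,278),(445,215)))
for z in(250,300,350): print(z,onz("side",[(382,208),(340,278)],z),onz("top",[(389.6,117),(445,215)],z))
```

```text
(array([ 722.429, -394.625,  338.802]), np.float64(0.5306947614675689))
(array([ 695.328, -269.886,  308.602]), np.float64(9.027913352068458)) (array([ 600.871, -430.338,  284.217]), np.float64(17.774604264940837))
250 [[ 706.798 -222.018  250.   ]
 [ 613.801 -406.34   250.   ]] [[ 733.527 -271.655  250.   ]
 [ 604.922 -441.907  250.   ]]
300 [[ 693.282 -265.46   300.   ]
 [ 607.347 -435.784  300.   ]] [[ 705.195 -269.186  300.   ]
 [ 585.637 -427.461  300.   ]]
350 [[ 679.766 -308.902  350.   ]
 [ 600.894 -465.227  350.   ]] [[ 676.863 -266.717  350.   ]
 [ 566.352 -413.014  350.   ]]
```

```bash
python3 -m handwheel '[[[-0.033,-0.09,0.064,-0.028,0,-0.024,0],[-0.033,-0.09,0.064,-0.03,0.003,-0.021,0],[-0.033,-0.09,0.064,-0.031,0.006,-0.018,0],[-0.033,-0.09,0.064,-0.032,0.008,-0.015,0],[-0.033,-0.09,0.064,-0.033,0.011,-0.012,0],[-0.033,-0.09,0.064,-0.033,0.013,-0.008,0],[-0.033,-0.09,0.064,-0.033,0.016,-0.005,0],[-0.033,-0.09,0.064,-0.032,0.018,-0.001,0],[-0.033,-0.09,0.064,-0.031,0.02,0.002,0],[-0.033,-0.09,0.064,-0.029,0.021,0.005,0]]]'
python3 - <<'E'
from h import *
f=np.array([400,-308,135.]);Rt=target(69.7,40);y=Rt.as_matrix()[:,1]
T=f+5*y-y*70+[0,0,30]
s,p,R=pose();print(p,T,s["q"],s["force"]);plan(T,Rt,5)
E
```

```text
clock: 1.1
tool_pos: [386.8, -333.8, 217.5]
orientation: [-89.5, 41.2, -108.5]
force: [0.6, -0.6, -1.1]
opening: 0.998
[ 386.797 -333.802  217.526] [ 385.505 -347.186  214.793] [ 69.875  26.901 -19.734 101.088 -26.207  78.047  42.849] [ 0.58  -0.647 -1.08 ]
clock 1.1 rotvec/row [ 0.002  0.005 -0.004] total deg [ 0.65   1.331 -1.21 ]
0 [ 0.002 -0.001  0.001]
1 [ 0.002 -0.001  0.001]
2 [ 0.002 -0.001  0.001]
3 [ 0.002 -0.001  0.001]
4 [ 0.002 -0.001  0.001]
```

Run:
```python
from h import *
a=r.camera("side");b=r.camera("top")
cv2.imwrite("pics/side1.png",a[:,:,::-1]);cv2.imwrite("pics/top1.png",b[:,:,::-1])
crop(a,200,170,100,120,5,"s6.png");crop(b,260,210,110,100,6,"t6.png")
s,p,R=pose();tip=p+R.as_matrix()[:,1]*14;z=R.as_matrix()[:,2]
print(tip,proj("side",[tip,tip+47*z,tip-47*z]),proj("top",[tip,tip+47*z,tip-47*z]))
```

```text
[ 391.258 -322.53   206.369] [[233.642 245.604]
 [253.224 253.036]
 [214.629 238.375]] [[333.005 290.969]
 [350.783 273.164]
 [314.872 308.998]]
```

View pics/s6.png

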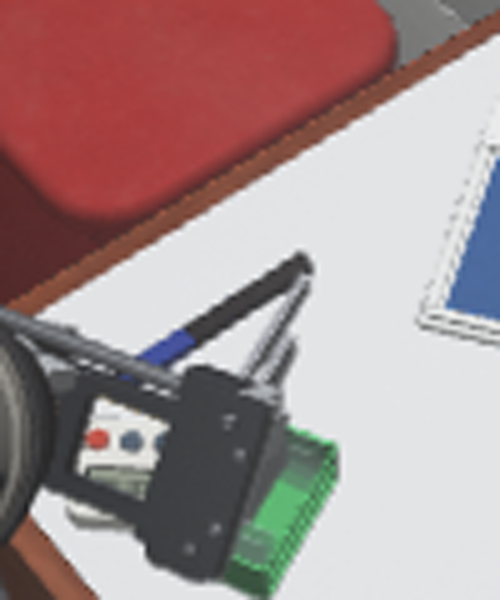

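View pics/t6.png

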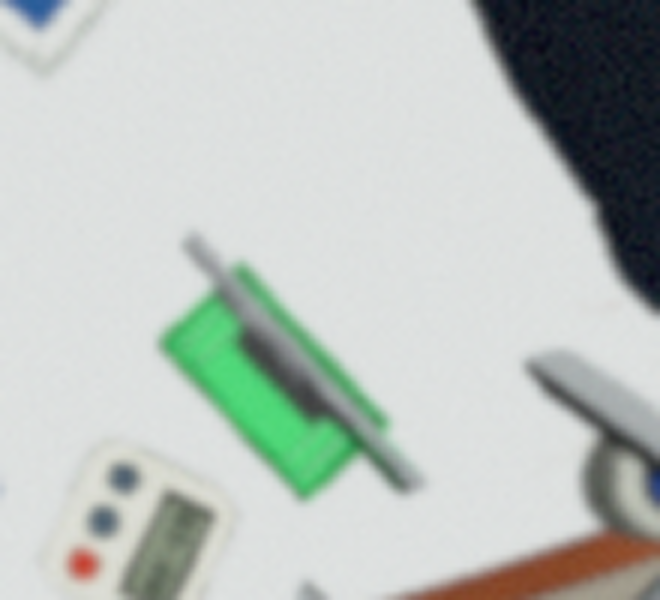

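Run:
```python
from h import *
s,p,R=pose();x,y,z=R.as_matrix().T
L=p+y*14-8*x
print("lead corners",proj("top",[L+47*z,L+59.5*z,L-47*z,L-59.5*z]))
b=cv2.imread("pics/top1.png")[:,:,::-1];crop(b,300,255,90,70,8,"t7.png")
a=cv2.imread("pics/side1.png")[:,:,::-1];crop(a,205,225,70,75,9,"s7.png")
print(proj("side",[L+47*z,L+59.5*z,L-47*z,L-59.5*z,L+16*x+59.5*z]))
```

```text
lead corners [[348.983 270.652]
 [353.679 265.938]
 [312.818 306.671]
 [307.906 311.523]]
[[254.355 249.488]
 [259.668 251.486]
 [215.697 234.916]
 [210.727 233.038]
 [257.392 258.6  ]]
```

View pics/t7.png

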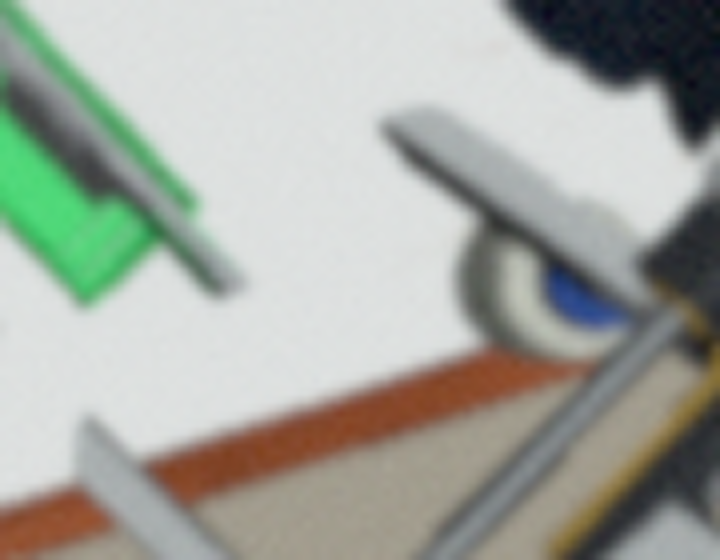

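View pics/s7.png

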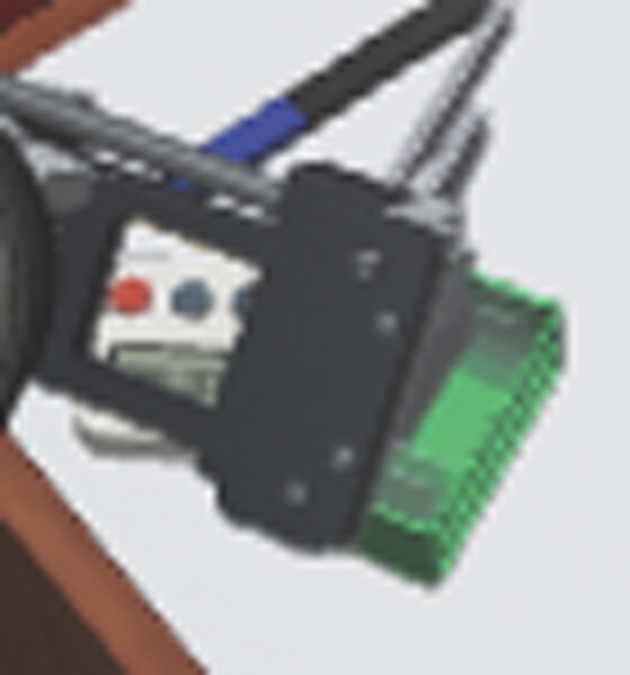

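Run:
```python
from h import *
d=np.array([1.5,.5])
e=np.array([(291.7,249.7),(328.5,291)])-.4
print(onz("top",e+d,153),onz("top",e+d,153).mean(0),onz("top",(np.array([(563,190),(757,405),(648,505),(457,297)])/8+229.6)+d,34).mean(0))
print(onz("side",np.array([(261.3,225),(239.4,260)])-.4,153).mean(0))
for nm,a,b in [("FL",(295,149.6),(246,171.5)),("FR",(334.4,157),(279.8,133)),("BR",(345,120.3),(221,88.8)),("BL",(308.3,113.6),(186.4,126)),("posttop",(315.5,103),(196.3,111.5)),("flange",(319.7,166),(256.3,149.9)),
 ("lip",(261.3,225),(291.7,249.7)),("tail",(239.4,260),(328.5,291))]:
    print(nm,*tri(np.array(a)-.4,np.array(b)-.4+d))
```

```text
[[ 431.442 -220.807  153.   ]
 [ 392.211 -322.731  153.   ]] [ 411.827 -271.769  153.   ] [ 412.492 -271.869   34.   ]
[ 417.652 -271.442  153.   ]
FL [502.282 -88.819 283.236] 3.977441368412562
FR [ 594.401 -107.91   285.179] 5.634469711139663
BR [620.988  28.728 288.234] 4.813481906768935
BL [527.182  47.563 287.786] 4.291286576363107
posttop [543.141  25.38  336.968] 3.516039928469244
flange [565.883 -71.741 219.635] 3.3704475275628045
lip [ 433.857 -220.024  152.273] 4.858915160705997
tail [ 395.499 -322.115  149.347] 6.342775088127708
```

Run:
```python
from h import *
Rt=target(69.7,40);y=Rt.as_matrix()[:,1]
T=np.array([399.1,-308.7,135])+5*y
print(T);plan(T,Rt,8)
```

```text
[ 400.215 -305.686  131.17 ]
clock 1.2 rotvec/row [ 0.002  0.003 -0.003] total deg [ 0.859  1.482 -1.372]
0 [0.004 0.01  0.   ]
1 [0.004 0.01  0.   ]
2 [0.004 0.01  0.   ]
3 [0.004 0.01  0.   ]
4 [0.004 0.01  0.   ]
5 [0.004 0.01  0.   ]
6 [0.004 0.01  0.   ]
7 [0.004 0.01  0.   ]
```

```bash
python3 -m handwheel '[[[0.002,0.003,-0.003,0.004,0.0105,0,0.2],[0.002,0.003,-0.003,0.004,0.0105,0,0.3],[0.002,0.003,-0.003,0.004,0.0105,0,0.4],[0.002,0.003,-0.003,0.004,0.0105,0,0.4],[0.002,0.003,-0.003,0.004,0.0105,0,0.5],[0.002,0.003,-0.003,0.004,0.0105,0,0.5],[0.002,0.003,-0.003,0.004,0.0105,0,0.5],[0.002,0.003,-0.003,0.004,0.0105,0,0.5],[0,0,0,0,0,0,0.5],[0,0,0,0,0,0,0.5]]]'
python3 - <<'E'
from h import *
a=r.camera("side");b=r.camera("top")
crop(a,205,215,70,75,8,"s8.png");crop(b,280,235,90,70,8,"t8.png")
Rt=target(69.7,40);y=Rt.as_matrix()[:,1]
T=np.array([399.1,-308.7,135])+5*y
print(T,r.get_state()["force"]);plan(T,Rt,1)
E
```

```text
clock: 2.2
tool_pos: [397.3, -301.8, 123.2]
orientation: [-90.1, 39.7, -110.8]
force: [0.3, -0.4, 0.3]
opening: 0.5
[ 400.215 -305.686  131.17 ] [ 0.217  0.558 -0.482]
clock 2.3 rotvec/row [-0.004 -0.007  0.005] total deg [-0.208 -0.39   0.309]
0 [-0.003 -0.008  0.004]
```

View pics/s8.png

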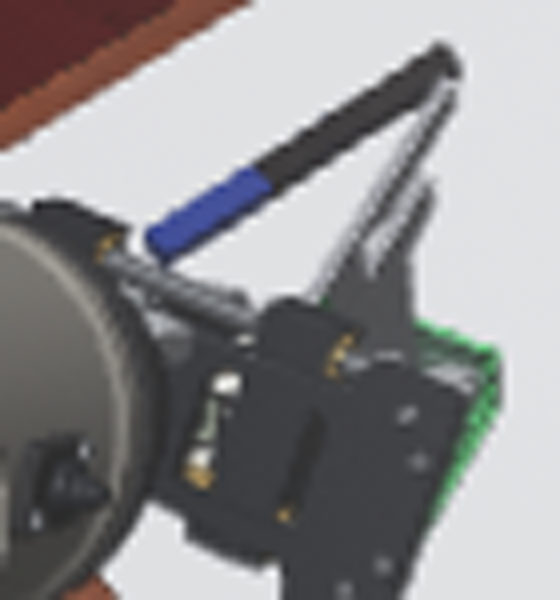

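View pics/t8.png

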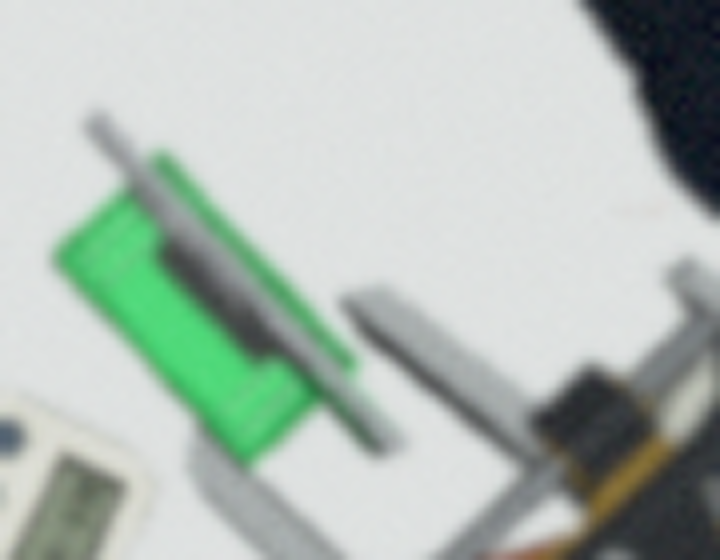

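Run:
```python
from h import *
s,p,R=pose();x,y,z=R.as_matrix().T
print(s["tool_pos"],s["joint_velocities"].round(2))
for xx in(-8,8):
  L=p+y*14+xx*x
  q=proj("top",[L+23.5*z,L+36*z,L-23.5*z,L-36*z])-[1.5,.5]
  print(((q-[280,235])*8+4).round(0).tolist())
c=np.array([413,-271.2]);xc=np.array([np.cos(np.radians(69.7)),np.sin(np.radians(69.7))])
print(((proj("top",[[*(c+xc*t),153] for t in(-58,56)])-[1.5,.5]-[280,235])*8+4).round(0).tolist())
print("lateral of tcp rel plate",(p[:2]-c)@[-xc[1],xc[0]],"x",(p[:2]-c)@xc)
```

```text
[ 397.318 -302.049  123.397] [ 0.11 -0.3   0.01 -0.26  0.    0.24 -0.03]
[[335.0, 292.0], [371.0, 259.0], [202.0, 414.0], [166.0, 446.0]]
[[363.0, 329.0], [398.0, 297.0], [231.0, 450.0], [195.0, 483.0]]
[[400.0, 452.0], [89.0, 111.0]]
lateral of tcp rel plate 4.005735922230018 x -34.37373979333492
```

```bash
python3 -m handwheel '[[[0,0,0,-0.001,-0.003,0.002,0.5],[0,0,0,-0.001,-0.003,0.002,0.5],[-0.002,-0.003,0.002,-0.001,-0.002,0.001,0.5],[0,0,0,0,0,0,0.5],[0,0,0,0,0,0,0.6],[0,0,0,0,0,0,0.7],[0,0,0,0,0,0,0.8],[0,0,0,0,0,0,0.8],[0,0,0,0,0,0,0.8],[0,0,0,0,0,0,0.8]]]'
python3 - <<'E'
from h import *
b=r.camera("top")
crop(b,280,235,90,70,8,"t9.png")
Rt=target(69.7,40);y=Rt.as_matrix()[:,1]
T=np.array([399.1,-308.7,135])+5*y
print(T,r.get_state()["force"]);plan(T,Rt,1)
E
```

```text
clock: 3.3
tool_pos: [401.7, -308.0, 133.4]
orientation: [-89.9, 39.7, -110.5]
force: [-0.1, 0.3, -0.2]
opening: 0.201
[ 400.215 -305.686  131.17 ] [-0.127  0.075 -0.222]
clock 3.35 rotvec/row [-0.003 -0.003  0.005] total deg [-0.193 -0.165  0.271]
0 [ 0.     0.003 -0.002]
```

View pics/t9.png

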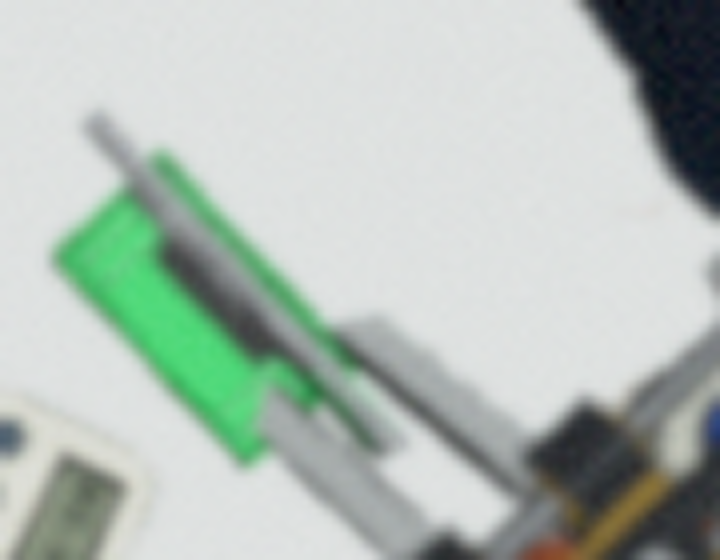

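```bash
python3 -m handwheel '[[[0,0,0,0,0.001,0,0.85],[0,0,0,0,0.001,0,0.9],[0,0,0,0,0,0,0.95],[0,0,0,0,0,0,1],[0,0,0,0,0,0,1],[0,0,0,0,0,0,1],[0,0,0,0,0,0,1],[0,0,0,0,0,0,1],[0,0,0,0,0,0,1],[0,0,0,0,0,0,1]]]'
python3 - <<'E'
from h import *
b=r.camera("top");a=r.camera("side")
crop(b,280,235,90,70,8,"t10.png");crop(a,205,215,70,75,8,"s10.png")
s,p,R=pose();print(p,s["force"],s["wrist_torque"],s["opening"],cpose(p,R))
E
```

```text
clock: 4.35
tool_pos: [402.2, -306.7, 131.6]
orientation: [-90.0, 39.7, -110.5]
force: [0.3, 0.8, 0.3]
opening: 0.055
[ 402.2   -306.695  131.633] [0.184 0.233 0.628] [-0.704  0.177  0.002] 0.0519760682360423 (np.float64(69.44751665879242), np.float64(39.72631869551371))
```

View pics/t10.png

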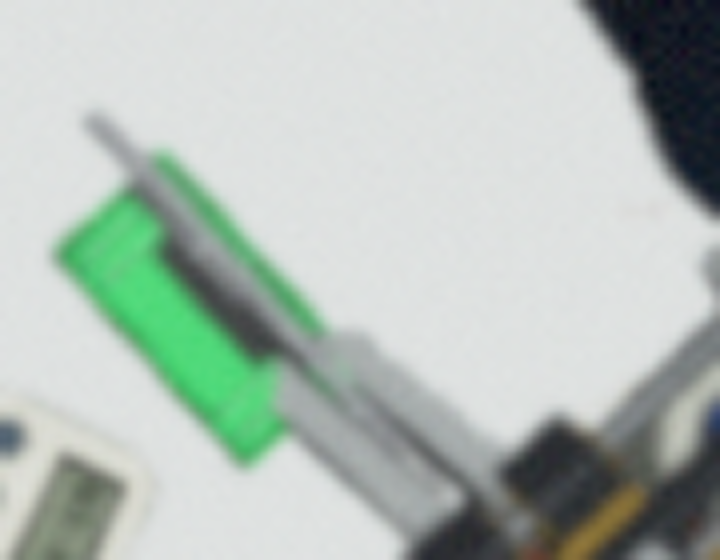

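Run:
```python
from h import *
s,p,R=pose()
plan(p+[0,0,90],R,7)
```

```text
clock 4.45 rotvec/row [0. 0. 0.] total deg [0. 0. 0.]
0 [-0.008 -0.01   0.   ]
1 [-0.008 -0.01   0.   ]
2 [-0.008 -0.01   0.   ]
3 [-0.008 -0.01   0.   ]
4 [-0.008 -0.01   0.   ]
5 [-0.008 -0.01   0.   ]
6 [-0.008 -0.01   0.   ]
```

```bash
python3 -m handwheel '[[[0,0,0,-0.004,-0.005,0,1],[0,0,0,-0.008,-0.01,0,1],[0,0,0,-0.008,-0.01,0,1],[0,0,0,-0.008,-0.01,0,1],[0,0,0,-0.008,-0.01,0,1],[0,0,0,-0.008,-0.01,0,1],[0,0,0,-0.008,-0.01,0,1],[0,0,0,-0.004,-0.005,0,1],[0,0,0,0,0,0,1],[0,0,0,0,0,0,1]]]'
python3 - <<'E'
from h import *
s,p,R=pose();print(p,s["force"],s["wrist_torque"],s["opening"],cpose(p,R))
plan(np.array([530.4,-195.4,225]),target(79.5,39.7),8)
E
```

```text
clock: 5.45
tool_pos: [401.5, -308.7, 230.7]
orientation: [-89.8, 39.6, -110.4]
force: [-0.8, -0.3, -1.9]
opening: 0.054
[ 401.461 -308.704  230.74 ] [-0.831 -0.258 -1.942] [-0.968  0.266  0.041] 0.05382391126205438 (np.float64(69.45630389214394), np.float64(39.58287873287915))
clock 5.45 rotvec/row [-0.014 -0.017  0.   ] total deg [-6.519 -7.642  0.13 ]
0 [-0.014  0.013  0.01 ]
1 [-0.014  0.012  0.011]
2 [-0.014  0.012  0.011]
3 [-0.014  0.012  0.011]
4 [-0.013  0.012  0.012]
5 [-0.013  0.012  0.012]
6 [-0.013  0.012  0.013]
7 [-0.013  0.012  0.013]
```

```bash
python3 -m handwheel '[[[-0.007,-0.008,0,-0.007,0.006,0.005,1],[-0.014,-0.017,0,-0.014,0.012,0.011,1],[-0.014,-0.017,0,-0.014,0.012,0.011,1],[-0.014,-0.017,0,-0.014,0.012,0.011,1],[-0.014,-0.017,0,-0.013,0.012,0.012,1],[-0.014,-0.017,0,-0.013,0.012,0.012,1],[-0.014,-0.017,0,-0.013,0.012,0.013,1],[-0.007,-0.008,0,-0.007,0.006,0.006,1],[0,0,0,0,0,0,1],[0,0,0,0,0,0,1]]]'
python3 - <<'E'
from h import *
a=r.camera("side");b=r.camera("top")
cv2.imwrite("pics/side2.png",a[:,:,::-1]);cv2.imwrite("pics/top2.png",b[:,:,::-1])
s,p,R=pose();print(p,s["force"],s["wrist_torque"],s["opening"],cpose(p,R))
crop(a,270,130,80,90,7,"s11.png");crop(b,210,120,110,100,6,"t11.png")
E
```

```text
clock: 6.45
tool_pos: [527.2, -191.7, 224.2]
orientation: [-90.0, 40.0, -100.3]
force: [0.3, -0.3, -2.0]
opening: 0.05
[ 526.856 -192.479  224.29 ] [-0.287  0.137 -1.769] [-1.044  0.125 -0.011] 0.04983056630685129 (np.float64(79.61991720041314), np.float64(39.98418289688912))
```

View pics/side2.png

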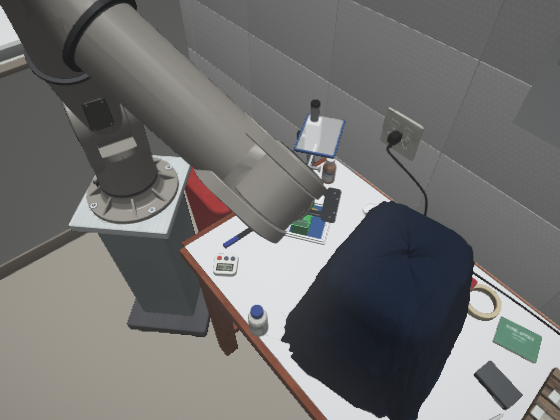

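View pics/s11.png

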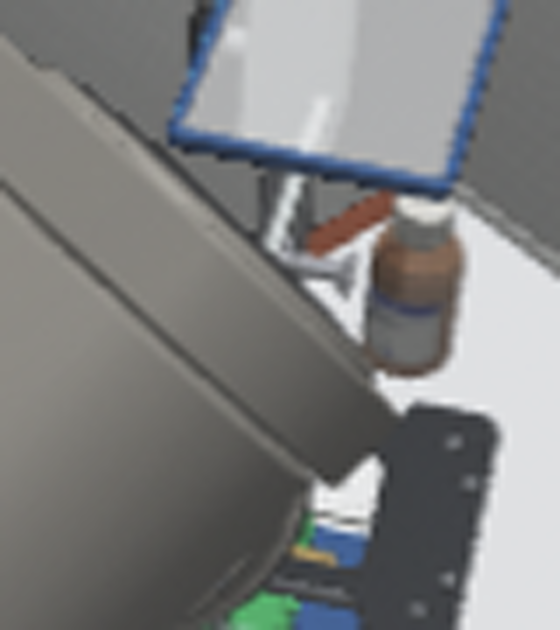

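View pics/t11.png

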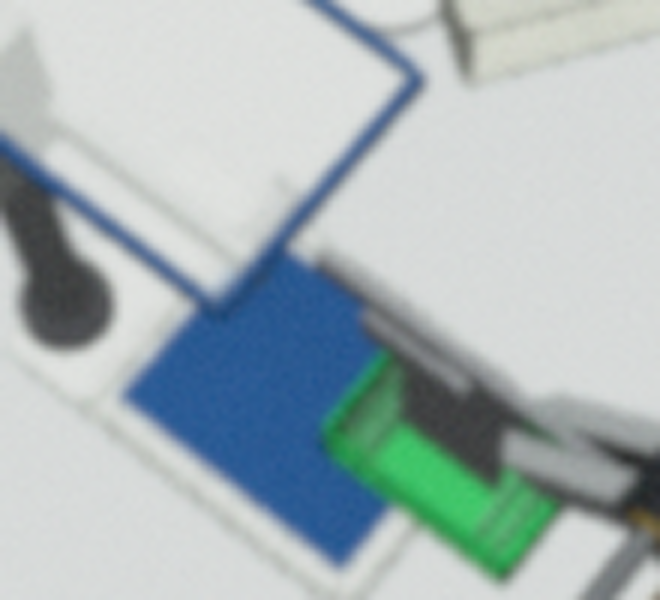

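Run:
```python
from h import *
d=np.array([1.5,.5])-.4
s,p,R=pose();yaw,_=cpose(p,R);xs=np.array([np.cos(np.radians(yaw)),np.sin(np.radians(yaw))]);ys=np.array([-xs[1],xs[0]])
lip=onz("top",[np.array((325/6+210,258/6+120))+d],p[2]-131.6+153)[0]
print("lip obs",lip,"FK",p[:2]+93*xs,"diff along/lat",(lip[:2]-p[:2])@xs,(lip[:2]-p[:2])@ys)
for z in(282,286,290):
  FL,FR,BR,BL=onz("top",np.array([(246.2,171.0),(279.6,133.0),(221,88.8),(186.4,126)])+d,z)[:,:2]
  ex=(BL-FL+BR-FR);ex/=np.linalg.norm(ex);ey=np.array([-ex[1],ex[0]])
  print(z,"len",np.linalg.norm(FL-FR),np.linalg.norm(BL-FL),"yaw",np.degrees(np.arctan2(ex[1],ex[0])),"pin front",FL+(FR-FL)*52/99+29*ex,"pin ctr",(FL+FR+BR+BL)/4-43.5*ex-2.5*ey)
  pin=FL+(FR-FL)*52/99+29*ex; print("  pin rel lip obs",(pin-lip[:2])@xs,(pin-lip[:2])@ys)
```

```text
lip obs [ 539.948 -103.396  245.69 ] FK [ 543.613 -101.001] diff along/lat 89.983496036277 3.1730143078101545
282 len 92.87578888548035 140.4629602624866 yaw 79.00263531604192 pin front [554.908 -70.543] pin ctr [554.658 -72.641]
  pin rel lip obs 35.01125683572663 -8.795305608206851
286 len 92.32843678019123 139.6351589814701 yaw 79.00263531604195 pin front [553.619 -71.354] pin ctr [553.304 -73.862]
  pin rel lip obs 33.981799143700066 -7.674282919587984
290 len 91.78108467490206 138.80735770045368 yaw 79.00263531604195 pin front [552.331 -72.164] pin ctr [551.95  -75.082]
  pin rel lip obs 32.952341451673476 -6.553260230969009
```

Run:
```python
from h import *
d=np.array([1.5,.5])-.4
b=cv2.imread("pics/top2.png")[:,:,::-1];crop(b,255,150,60,50,13,"t12.png")
```

```text
(no output)
```

View pics/t12.png

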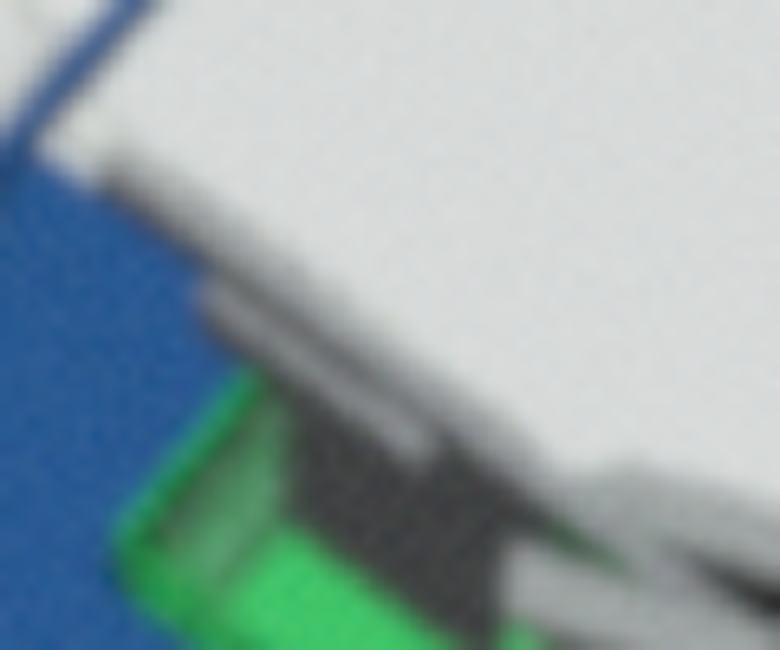

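Run:
```python
from h import *
d=np.array([1.5,.5])
f=lambda u:np.array(u)/13+[255,150]-.46+d
for A,B in(((130,150),(530,437)),((125,170),(490,430)),((205,285),(425,460))):
  w=onz("top",[f(A),f(B)],245.6 if A[0]<200 else 218);v=w[0]-w[1];print(w[:,:2],np.degrees(np.arctan2(v[1],v[0])))
s,p,R=pose();xs=np.array([np.cos(np.radians(79.6)),np.sin(np.radians(79.6))])
print(((proj("top",[[*(p[:2]+xs*t),245.6] for t in(93,60,20)])-[1.5,.5]-[255,150])*13+6).round())
```

```text
[[ 543.279 -103.251]
 [ 531.791 -173.434]] 80.70312704276259
[[ 540.281 -104.036]
 [ 530.075 -167.955]] 80.92799905719814
[[ 538.039 -117.824]
 [ 529.255 -158.949]] 77.94429241137883
[[117. 141.]
 [299. 276.]
 [522. 443.]]
```

```bash
python3 -m handwheel '[[[0,0,0,-0.002,0.002,0.001,1],[0,0,0,-0.005,0.004,0.001,1],[0,0,0,-0.005,0.004,0.001,1],[0,0,0,-0.005,0.004,0.001,1],[0,0,0,-0.005,0.004,0.001,1],[0,0,0,-0.004,0.003,0.001,1],[0,0,0,-0.002,0.002,0.001,1],[0,0,0,0,0,0,1],[0,0,0,0,0,0,1],[0,0,0,0,0,0,1]]]'
python3 - <<'E'
from h import *
a=r.camera("side");b=r.camera("top")
cv2.imwrite("pics/side3.png",a[:,:,::-1]);cv2.imwrite("pics/top3.png",b[:,:,::-1])
s,p,R=pose();print(p,s["force"],s["wrist_torque"],s["opening"],cpose(p,R))
crop(a,270,120,90,90,6,"s13.png");crop(b,225,125,70,60,11,"t13.png")
E
```

```text
clock: 7.55
tool_pos: [540.2, -157.4, 224.8]
orientation: [-90.0, 39.9, -100.7]
force: [0.2, 0.3, -2.1]
opening: 0.051
[ 540.171 -157.422  224.815] [ 0.949 -0.051 -1.659] [-0.989  0.095  0.017] 0.055252386815877616 (np.float64(79.36137999160063), np.float64(39.90660624555619))
```

View pics/s13.png

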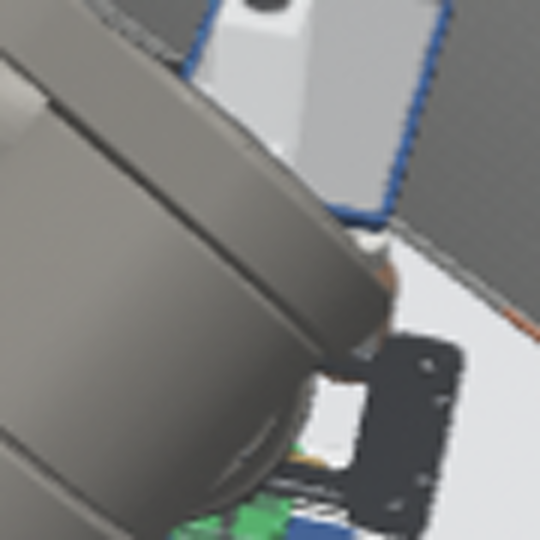

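View pics/t13.png

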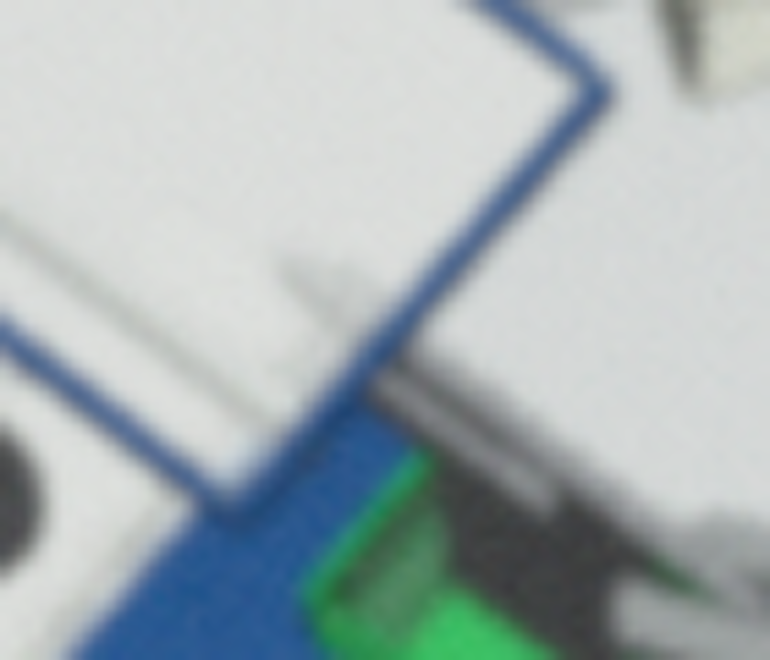

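Run:
```python
from h import *
o=[]
for n in("top0","top2","top3"):
    b=cv2.imread(f"pics/{n}.png")[130:170,235:275].astype(float)
    b=cv2.GaussianBlur(b,(0,0),.5);g=np.clip((b-175)*4.5,0,255).astype(np.uint8)
    o.append(cv2.resize(g,None,fx=6.5,fy=6.5,interpolation=cv2.INTER_CUBIC))
cv2.imwrite("pics/cmp.png",np.hstack(o))
```

```text
(no output)
```

View pics/cmp.png

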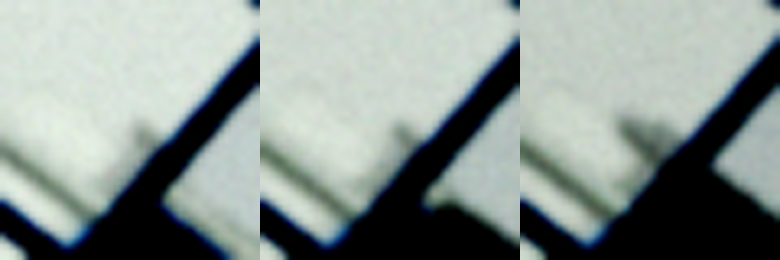

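Run:
```python
from h import *
s,p,R=pose();yaw,_=cpose(p,R);c=np.radians(79.3);xs=np.array([np.cos(c),np.sin(c)]);ys=np.array([-xs[1],xs[0]])
f=lambda P:((proj("top",P)-[1.5,.5]-[235,130])*6.5+3).round().tolist()
pin=np.array([553.3,-73.9])
for z in(210,216):
  print(z,"mid",f([[*pin,z]]),"flange top/right/left y-10",f([[*(pin-10*ys),z+9],[*(pin-10*ys+9*xs),z],[*(pin-10*ys-9*xs),z]]),"arm inner top edge front, x60",f([[*(pin+13*ys-10*xs),z+12],[*(pin+13*ys+10*xs),z+12]]))
l=p[:2]+93*xs
print("lip top FK",f([[*(l+2.5*ys),p[2]+21.4],[*(l-2.5*ys),p[2]+21.4],[*(l-18*xs),p[2]+21.4],[*l,p[2]+7.4]]))
print("pin rel tcp",(pin-p[:2])@xs,(pin-p[:2])@ys)
```

```text
210 mid [[128.0, 174.0]] flange top/right/left y-10 [[147.0, 138.0], [125.0, 132.0], [172.0, 166.0]] arm inner top edge front, x60 [[124.0, 212.0], [72.0, 172.0]]
216 mid [[127.0, 167.0]] flange top/right/left y-10 [[146.0, 131.0], [124.0, 125.0], [171.0, 160.0]] arm inner top edge front, x60 [[123.0, 205.0], [71.0, 165.0]]
lip top FK [[99.0, 113.0], [110.0, 100.0], [153.0, 143.0], [107.0, 124.0]]
pin rel tcp 84.50762659925812 2.6062539365226787
```

```bash
python3 -m handwheel '[[[0,0,0,0.0006,0.0008,0,1],[0,0,0,0.0006,0.0008,0,1],[0,0,0,0.0006,0.0008,0,1],[0,0,0,0.0006,0.0008,0,1],[0,0,0,0.0006,0.0008,0,1],[0,0,0,0.0006,0.0008,0,1],[0,0,0,0.0006,0.0008,0,1],[0,0,0,0.0006,0.0008,0,1],[0,0,0,0,0,0,1],[0,0,0,0,0,0,1]]]'
python3 - <<'E'
from h import *
s,p,R=pose();print(p,s["force"],s["wrist_torque"],s["opening"],cpose(p,R))
E
```

```text
clock: 8.65
tool_pos: [540.1, -157.5, 215.8]
orientation: [-90.1, 39.9, -100.7]
force: [0.1, 0.1, -2.5]
opening: 0.051
[ 540.096 -157.485  215.846] [ 0.07   0.134 -2.472] [-0.985  0.084 -0.026] 0.051066377178485 (np.float64(79.31706183295766), np.float64(39.909088129018826))
```

```bash
python3 -m handwheel '[[[0,0,0,0.0005,0.0006,0,1],[0,0,0,0.0005,0.0006,0,1],[0,0,0,0.0005,0.0006,0,1],[0,0,0,0.0005,0.0006,0,1],[0,0,0,0.0005,0.0006,0,1],[0,0,0,0,0,0,1],[0,0,0,0,0,0,1],[0,0,0,0,0,0,1],[0,0,0,0,0,0,1],[0,0,0,0,0,0,1]]]'
python3 - <<'E'
from h import *
s,p,R=pose();print(p,s["force"],s["wrist_torque"],s["opening"],cpose(p,R))
E
```

```text
clock: 9.65
tool_pos: [540.2, -157.5, 211.7]
orientation: [-90.1, 39.9, -100.7]
force: [0.2, 1.1, -2.0]
opening: 0.051
[ 540.156 -157.51   211.69 ] [ 0.207  1.065 -1.978] [-1.003  0.082  0.017] 0.05130322629022797 (np.float64(79.31734361837435), np.float64(39.90340741506984))
```

```bash
python3 -m handwheel '[[[0,0,0,0.0005,0.0006,0,1],[0,0,0,0.0005,0.0006,0,1],[0,0,0,0.0005,0.0006,0,1],[0,0,0,0.0005,0.0006,0,1],[0,0,0,0.0005,0.0006,0,1],[0,0,0,0,0,0,1],[0,0,0,0,0,0,1],[0,0,0,0,0,0,1],[0,0,0,0,0,0,1],[0,0,0,0,0,0,1]]]'
python3 - <<'E'
from h import *
s,p,R=pose();print(p,s["force"],s["wrist_torque"],s["opening"],cpose(p,R))
E
```

```text
clock: 10.65
tool_pos: [540.4, -157.5, 208.6]
orientation: [-90.0, 40.0, -100.7]
force: [-2.4, -1.6, 2.6]
opening: 0.05
[ 540.389 -157.521  208.57 ] [-2.387 -1.632  2.647] [-0.127  0.191  0.328] 0.05006162590690821 (np.float64(79.31006295010265), np.float64(39.95524072836569))
```

Run:
```python
from h import *
o=[]
b0=r.camera("top")[:,:,::-1];cv2.imwrite("pics/top4.png",b0);s,p,R=pose();print(p,s["force"],s["wrist_torque"])
for n in("top0","top3","top4"):
    b=cv2.imread(f"pics/{n}.png")[135:165,240:270].astype(float)
    g=np.clip((b-165)*3.5,0,255).astype(np.uint8)
    o.append(cv2.resize(g,None,fx=8.6,fy=8.6,interpolation=cv2.INTER_CUBIC))
cv2.imwrite("pics/cmp2.png",np.hstack(o))
c=np.radians(79.3);xs=np.array([np.cos(c),np.sin(c)]);ys=np.array([-xs[1],xs[0]])
f=lambda P:((proj("top",P)-[1.5,.5]-[240,135])*8.6+4).round().tolist()
pin=np.array([553.3,-73.9]);z=212
print("pin mid",f([[*pin,z]]),"flange",f([[*(pin-10*ys),z+9],[*(pin-10*ys+9*xs),z]]), "f+",f([[*(pin+10*ys),z+9]]))
l=p[:2]+93*xs
print("lip",f([[*l,p[2]+21.4],[*(l-18*xs),p[2]+21.4],[*l,p[2]+7.4],[*(l-18*xs),p[2]+7.4]]))
```

```text
[ 540.407 -157.506  208.582] [-1.063 -1.161  2.738] [-0.158  0.147  0.247]
pin mid [[126.0, 184.0]] flange [[152.0, 137.0], [123.0, 128.0]] f+ [[96.0, 203.0]]
lip [[100.0, 124.0], [163.0, 171.0], [104.0, 146.0], [165.0, 193.0]]
```

View pics/cmp2.png

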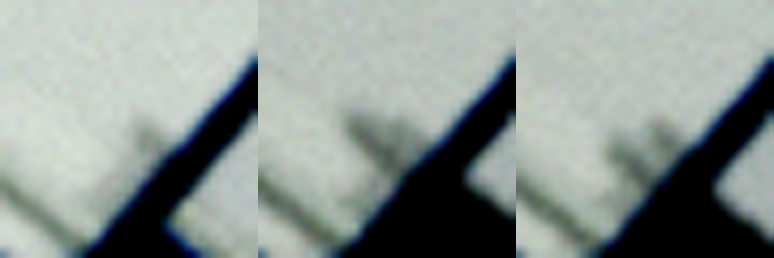

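```bash
python3 -m handwheel '[[[0,0,0,-0.0006,-0.0007,0,1],[0,0,0,0,0,0,1],[0,0,0,-0.0019,0.0016,0,1],[0,0,0,-0.0029,0.0024,0,1],[0,0,0,-0.0029,0.0024,0,1],[0,0,0,-0.0029,0.0024,0,1],[0,0,0,-0.0029,0.0024,0,1],[0,0,0,-0.0015,0.0012,0,1],[0,0,0,0,0,0,1],[0,0,0,0,0,0,1]]]'
python3 - <<'E'
from h import *
s,p,R=pose();print(p,s["force"],s["wrist_torque"],s["opening"],cpose(p,R))
E
```

```text
clock: 11.7
tool_pos: [544.6, -136.6, 209.2]
orientation: [-90.0, 39.9, -100.7]
force: [-0.3, -0.8, -0.3]
opening: 0.049
[ 544.555 -136.637  209.181] [-0.252 -0.818 -0.269] [-0.841 -0.003 -0.075] 0.049407347350133635 (np.float64(79.30399271929566), np.float64(39.88973728406513))
```

```bash
python3 -m handwheel '[[[0,0,0,-0.0003,-0.0004,0,1],[0,0,0,-0.0015,0.0012,0,1],[0,0,0,-0.0029,0.0024,0,1],[0,0,0,-0.0029,0.0024,0,1],[0,0,0,-0.0029,0.0024,0,1],[0,0,0,-0.0029,0.0024,0,1],[0,0,0,-0.0015,0.0012,0,1],[0,0,0,-0.0007,0.0006,0,1],[0,0,0,0,0,0,1],[0,0,0,0,0,0,1]]]'
python3 - <<'E'
from h import *
s,p,R=pose();print(p,s["force"],s["wrist_torque"],s["opening"],cpose(p,R))
E
```

```text
clock: 12.7
tool_pos: [548.1, -114.9, 209.5]
orientation: [-90.0, 39.9, -100.7]
force: [-0.5, -0.2, -2.6]
opening: 0.049
[ 548.129 -114.935  209.462] [-0.53  -0.217 -2.649] [-1.016  0.116 -0.004] 0.04918277183481449 (np.float64(79.35696118322016), np.float64(39.902613585251764))
```

```bash
python3 -m handwheel '[[[0,0,0,-0.0008,0.0006,0,1],[0,0,0,-0.0008,0.0006,0,1],[0,0,0,-0.0008,0.0006,0,1],[0,0,0,-0.0008,0.0006,0,1],[0,0,0,0,0,0,1],[0,0,0,0,0,0,1],[0,0,0,0,0,0,1],[0,0,0,0,0,0,1],[0,0,0,0,0,0,1],[0,0,0,0,0,0,1]]]'
python3 - <<'E'
from h import *
s,p,R=pose();print(p,s["force"],s["wrist_torque"],s["opening"],cpose(p,R))
E
```

```text
clock: 13.7
tool_pos: [548.9, -111.1, 209.6]
orientation: [-90.1, 39.9, -100.7]
force: [-0.7, -0.2, -2.3]
opening: 0.051
[ 548.865 -111.124  209.559] [-0.734 -0.221 -2.349] [-1.034  0.097 -0.016] 0.050534582085916865 (np.float64(79.3179480573879), np.float64(39.89847389885238))
```

```bash
python3 -m handwheel '[[[0,0,0,-0.0008,0.0006,0,1],[0,0,0,-0.0008,0.0006,0,1],[0,0,0,-0.0008,0.0006,0,1],[0,0,0,0,0,0,1],[0,0,0,0,0,0,1],[0,0,0,0,0,0,1],[0,0,0,0,0,0,1],[0,0,0,0,0,0,1],[0,0,0,0,0,0,1],[0,0,0,0,0,0,1]]]'
python3 - <<'E'
from h import *
s,p,R=pose();print(p,s["force"],s["wrist_torque"],s["opening"],cpose(p,R))
E
```

```text
clock: 14.7
tool_pos: [549.2, -110.6, 209.5]
orientation: [-90.0, 39.7, -100.8]
force: [-0.8, -1.3, -2.4]
opening: 0.051
[ 549.183 -110.614  209.455] [-0.834 -1.274 -2.418] [-1.208  0.187  0.073] 0.05108691866209938 (np.float64(79.17746294504572), np.float64(39.7282734564018))
```

```bash
python3 -m handwheel '[[[0,0,0,0.0006,-0.0005,0,1],[0,0,0,0,0,0,1],[0,0,0,0.0005,0.0006,0,1],[0,0,0,0.0005,0.0006,0,1],[0,0,0,0.0005,0.0006,0,1],[0,0,0,0.0005,0.0006,0,1],[0,0,0,0.0003,0.0004,0,1],[0,0,0,0,0,0,1],[0,0,0,0,0,0,1],[0,0,0,0,0,0,1]]]'
python3 - <<'E'
from h import *
s,p,R=pose();print(p,s["force"],s["wrist_torque"],s["opening"],cpose(p,R))
b=r.camera("top");a=r.camera("side");crop(b,215,120,110,90,6.5,"t14.png");crop(a,270,110,90,90,6,"s14.png")
E
```

```text
clock: 15.7
tool_pos: [549.1, -110.7, 205.6]
orientation: [-90.0, 39.8, -100.8]
force: [-0.2, -0.1, -1.8]
opening: 0.049
[ 549.08  -110.675  205.603] [-0.25  -0.135 -1.807] [-0.881  0.127  0.062] 0.04901439971479518 (np.float64(79.22186554475903), np.float64(39.77940761103926))
```

View pics/t14.png

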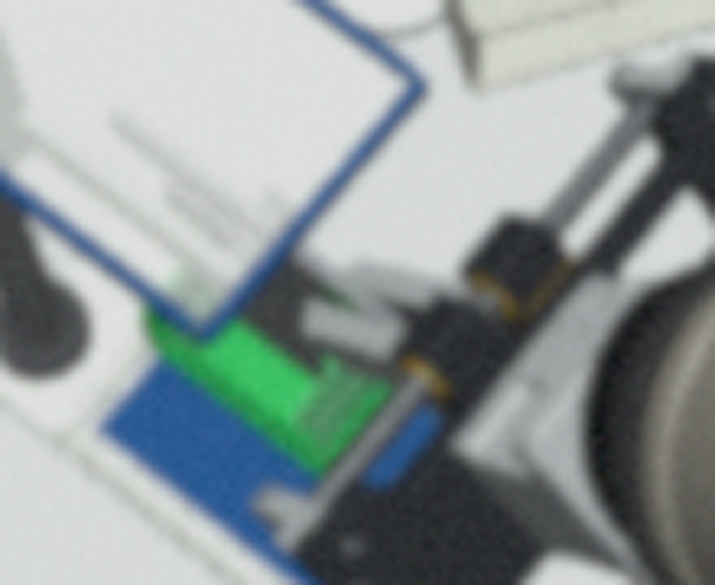

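View pics/s14.png

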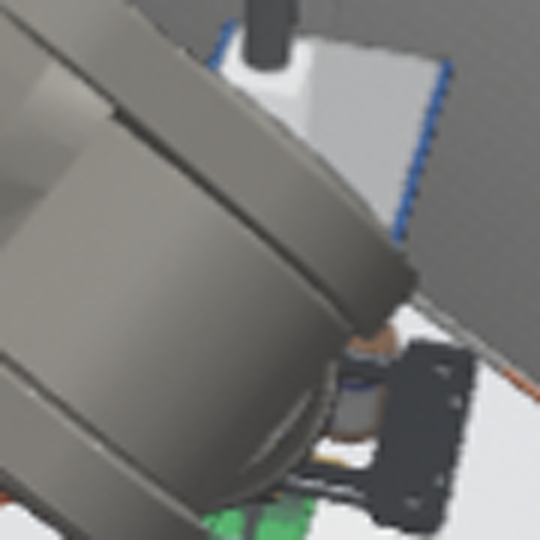

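```bash
python3 -m handwheel '[[[0,0,0,0.0003,0.0004,0,1],[0,0,0,0.0003,0.0004,0,1],[0,0,0,0.0003,0.0004,0,1],[0,0,0,0.0003,0.0004,0,1],[0,0,0,0,0,0,1],[0,0,0,0,0,0,1],[0,0,0,0,0,0,1],[0,0,0,0,0,0,1],[0,0,0,0,0,0,1],[0,0,0,0,0,0,1]]]'
python3 - <<'E'
from h import *
s,p,R=pose();print(p,s["force"],s["wrist_torque"],s["opening"],cpose(p,R))
E
```

```text
clock: 16.8
tool_pos: [549.2, -110.7, 205.3]
orientation: [-90.0, 39.8, -100.8]
force: [-1.5, -1.2, 2.3]
opening: 0.053
[ 549.245 -110.688  205.331] [-1.548 -1.23   2.274] [-0.471  0.246  0.255] 0.05253837546500596 (np.float64(79.23572479535247), np.float64(39.84820431958356))
```

```bash
python3 -m handwheel '[[[0,0,0,-0.0001,-0.0002,0,1],[0,0,0,0,0,0,0.95],[0,0,0,0,0,0,0.9],[0,0,0,0,0,0,0.85],[0,0,0,0,0,0,0.8],[0,0,0,0,0,0,0.75],[0,0,0,0,0,0,0.7],[0,0,0,0,0,0,0.65],[0,0,0,0,0,0,0.6],[0,0,0,0,0,0,0.6]]]'
python3 - <<'E'
from h import *
s,p,R=pose();print(p,s["force"],s["wrist_torque"],s["opening"],cpose(p,R))
b=r.camera("top");cv2.imwrite("pics/top5.png",b[:,:,::-1]);crop(b,215,120,110,90,6.5,"t15.png")
E
```

```text
clock: 17.8
tool_pos: [549.6, -110.5, 205.4]
orientation: [-89.9, 39.9, -100.7]
force: [-0.7, 0.0, 0.3]
opening: 0.401
[ 549.605 -110.462  205.418] [-0.722  0.027  0.329] [-0.606  0.021  0.   ] 0.4010939395534352 (np.float64(79.23173331745554), np.float64(39.854699733161965))
```

View pics/t15.png

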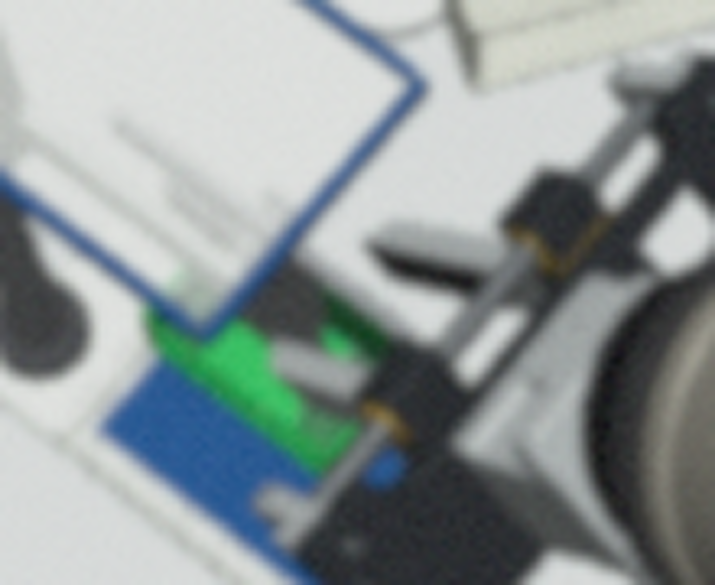

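```bash
python3 -m handwheel '[[[0,0,0,0,-0.003,0,0.55],[0,0,0,0,-0.006,0,0.5],[0,0,0,0,-0.01,0,0.5],[0,0,0,0,-0.012,0,0.5],[0,0,0,0,-0.015,0,0.5],[0,0,0,0,-0.015,0,0.5],[0,0,0,0,-0.015,0,0.5],[0,0,0,0,-0.015,0,0.5],[0,0,0,0,-0.01,0,0.5],[0,0,0,0,0,0,0.5]]]'
python3 - <<'E'
from h import *
s,p,R=pose();print(p,s["force"],s["wrist_torque"],s["opening"],cpose(p,R))
b=r.camera("top");a=r.camera("side");cv2.imwrite("pics/side6.png",a[:,:,::-1]);crop(b,215,120,110,90,6.5,"t16.png")
plan(p+np.array([-70,-100,40]),R,8)
E
```

```text
clock: 18.85
tool_pos: [536.3, -181.7, 291.4]
orientation: [-89.8, 39.7, -100.8]
force: [0.8, -0.7, 0.4]
opening: 0.496
[ 536.258 -181.689  291.442] [ 0.799 -0.749  0.396] [-0.59   0.077 -0.013] 0.49577577578778553 (np.float64(79.07252055436493), np.float64(39.71317242637798))
clock 18.95 rotvec/row [ 0.  0. -0.] total deg [ 0.093  0.007 -0.046]
0 [ 0.008 -0.013 -0.006]
1 [ 0.008 -0.013 -0.006]
2 [ 0.008 -0.013 -0.006]
3 [ 0.008 -0.013 -0.006]
4 [ 0.008 -0.013 -0.006]
5 [ 0.008 -0.013 -0.006]
6 [ 0.008 -0.013 -0.006]
7 [ 0.008 -0.013 -0.006]
```

View pics/t16.png

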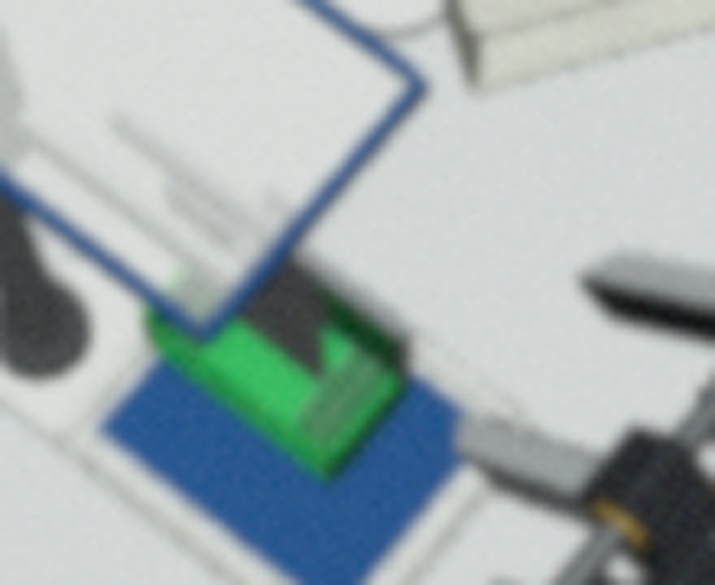

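View pics/side6.png

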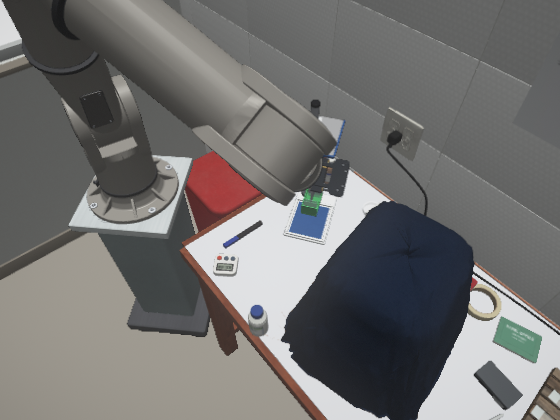

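Hanging and undisturbed. I'll back the arm further away so the side camera can check it.

```bash
python3 -m handwheel '[[[0,0,0,0.008,-0.013,-0.006,0.5],[0,0,0,0.012,-0.02,-0.009,0.5],[0,0,0,0.012,-0.02,-0.01,0.5],[0,0,0,0.012,-0.02,-0.012,0.5],[0,0,0,0.012,-0.02,-0.012,0.5],[0,0,0,0.012,-0.02,-0.012,0.5],[0,0,0,0.012,-0.02,-0.012,0.5],[0,0,0,0.008,-0.013,-0.006,0.5],[0,0,0,0,0,0,0.5],[0,0,0,0,0,0,0.5]]]'
python3 - <<'E'
from h import *
s,p,R=pose();print(p,s["force"],s["clock"])
b=r.camera("top");a=r.camera("side");cv2.imwrite("pics/side7.png",a[:,:,::-1]);cv2.imwrite("pics/top7.png",b[:,:,::-1]);crop(b,215,120,110,90,6.5,"t17.png");crop(a,270,110,90,140,4.2,"s17.png")
E
```

```text
clock: 19.95
tool_pos: [419.4, -329.8, 345.8]
orientation: [-90.4, 40.0, -100.9]
force: [0.2, 0.1, 0.9]
opening: 0.499
[ 419.385 -329.806  345.77 ] [0.182 0.108 0.9  ] 19.95
```

View pics/side7.png

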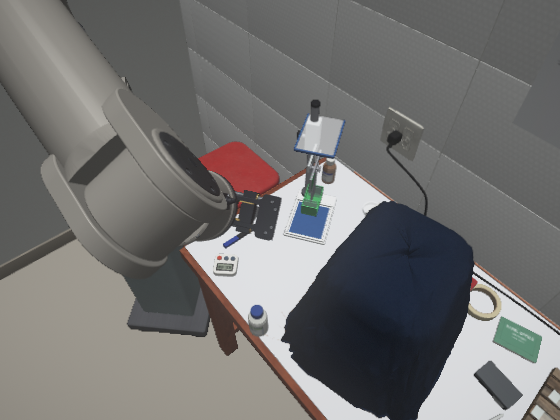

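View pics/s17.png

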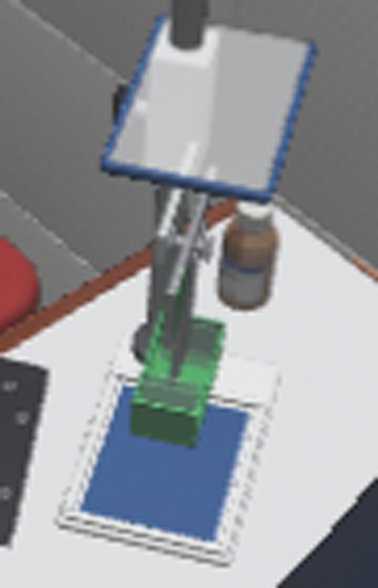

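View pics/t17.png

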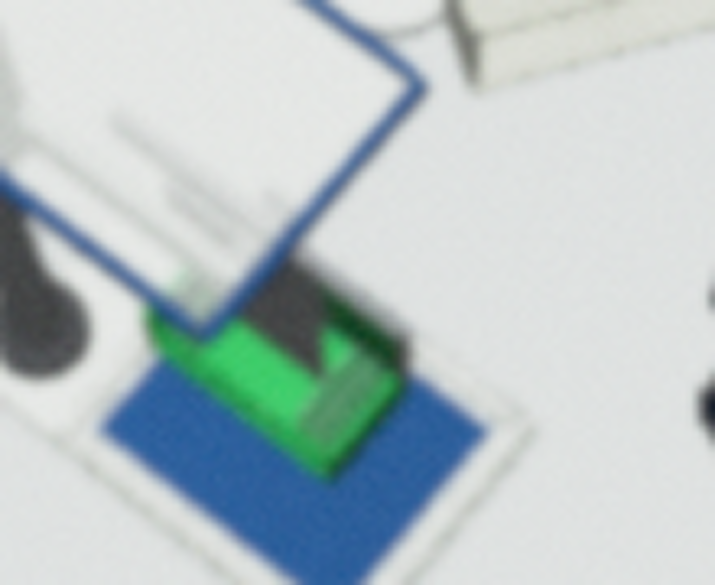

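Run:
```python
from h import *
b=r.camera("top").astype(int);o=cv2.imread("pics/top7.png")[:,:,::-1].astype(int)
print("moved px in stand region",(abs(b-o)[100:220,180:300].max(2)>40).sum())
s0=cv2.imread("pics/side0.png").astype(int);s7=cv2.imread("pics/side7.png").astype(int)
for n,(x,y,w,h) in dict(timer=(212,252,27,24),buffer=(246,303,24,34),dye=(324,160,12,24)).items(): print(n,(abs(s0-s7)[y:y+h,x:x+w].max(2)>40).sum())
print(r.sign_off())
```

```text
moved px in stand region 0
timer 6
buffer 0
dye 0
the job is handed in; nothing more can be done
None
```

I picked up the slide carrier by its pads and slid its slot under the hood over the pin. I lowered it until the notch took the weight, then let go, backed the arm away and handed the job in at about 20 s.

**Finding the pin:** I felt for it with the lip. The lip touched with the pin centre at about 212 mm, against 213–216 mm from the cameras.

**Seating:**
- The carrier stopped against the slot's closed end within about 1 mm of where I expected.
- It then dropped past the slot's upper face, and the next contact was about 3.2 mm lower. The nominal notch depth is 4 mm; I put the difference down to flex.

**Last checks:**
- The carrier looked level, hanging between the flanges and clear of the tray.
- No pixels changed in the stand area between the last two pictures, so it was still.
- Neither bottle's image area changed, and only 6 pixels changed around the timer. I checked the marker by eye only: it looked unmoved, though the gripper partly hid it in the last side view.

**Disagreements:** The two cameras differed by 4–7 mm. I corrected the top camera against the gripper's measured position and relied on touch for the height and depth. My rows overshot during the first approach by up to 9 mm, which I corrected before closing the gripper. The highest contact force I read was about 5 N.

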